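# Find the release notch of a tile ejector frame by touch and press the ejector bar

### The arm

A 6-joint arm with a two-finger parallel gripper is mounted at the origin on the work surface. World frame = base frame: x ahead of the robot, y to its left, z up, the work surface at z = 0. Lengths are in m, angles in degrees, forces in N, time in s.
With the tool pointing down it reaches from about 0.3 to 0.75 m from the base axis. Payload 8.5 kg.
Tool frame: the origin (TCP) lies between the finger pads; the fingertips stand ahead of it and the grasp point (between the pads) lies 8 mm behind it (env.tcp_to_tips is the z of the fingertips in the tool frame, in m); z points along the fingers, x is the direction in which the jaws open and shut, and the axes are right-handed (so a half turn about z gives the same grasp; the last joint's range is limited). The gripper opens to 85 mm and grips with 20 to 120 N. Pads are 22 mm wide; open, the fingers measure 114 mm over their backs; the gripper's body (76 mm by 85 mm) begins 54 mm behind the grasp point. The pads swing forward as they close: fully open they stand 13 mm farther back than shut.
Start: joints at [64.555, 21.807, 74.336, -0, 83.858, -12.336], TCP at [0.125, 0.536, 0.242] pointing down, gripper open.
Joint ranges: [-178.18, 178.18], [-50.72, 133.34], [12.68, 142.11], [-81.47, 261.47], [9.98, 163.14], [-165.26, 165.26]. Speed limits (degrees/s): [136.94, 136.94, 180, 180, 180, 180].

### API

Orientations are given as a 3x3 rotation matrix whose columns are the frame's x, y, z axes.
In Python, from rig import observe, viewer, env gives the robot as it stands.
- The arm moves only by the tool jog_arm, never from a script. Its arguments are lists of equal length, an entry for each row: "dr": the turn, a rotation vector about the tool's x, y, z in rad, a list of three; "slide": the shift along the tool's x, y, z in m, a list of three; "gripper": the opening, from -1 (shut) to 1 (fully open), so that 0 is half open. In form: {"dr": [[rx, ry, rz], ...], "slide": [[dx, dy, dz], ...], "gripper": [gripper, ...]}. A call has exactly 10 rows; each row shifts and turns the commanded pose from where the row before left it, along the tool's axes as they then stand; what a row does not reach is not made up. A row lasts 1/10 s, in which the tool goes at most 50 mm and 8.59 degrees, less where a joint would pass 70% of its speed; a pose out of reach is approached as far as the arm can. A call is refused whole if a number of a shift passes 0.05 or a number of a turn 0.15, either way. A call with a gripper value outside its range is refused whole. The fingers move at their own pace and stop on an object; "force" is the grip in N (left out, the last holds). Time passes only in rows, so rows that do not move let the fingers close, or fill a call up. It gives the time, the measured TCP pose, the force and the opening at its end, in the units of the state.
- observe(): the state, without advancing time (a new reading comes with each control period).
- viewer.get_image(name): name is "scene" or "side" or "wrist"; returns a dict with "pixels" (400x640x3 uint8, blue, green, red), "camera_matrix" (3x3 intrinsics, pixels), "R" (3x3) and "t" (3): a world point X has camera coordinates R X + t. Camera axes: x right, y down, z forward; pixel columns grow to the right and rows downward; lengths in m; the calibration is good to about 2 mm. A picture is of the moment at which its call begins. There is no depth.
- env.close_job(): hands the job in, once; it reports no verdict.
The state is a dict: "time_s": time; "q": joint angles; "qvel": joint speeds; "joint_efforts": joint torques, N m; "position": TCP position; "tool_rot": TCP orientation; "ft_force": force on the tool from outside, world axes, zero at the start; "wrist_torque": the same for the moment, N m; "grip_width": finger opening in m.
Only numpy, scipy, OpenCV 4.12 (cv2) and the standard library are available. Lean on these libraries where they do the work, as an engineer would, in place of code of your own. Each camera call takes 0.05 s, during which the arm holds its last target.

### The job

Eject the clay tile from its frame without touching or lifting it: lay a fingertip on top of the steel cover strip along the frame's robot-side edge, at either end of the strip, and slide it along the strip until it comes to the notch. Then press the ejector bar inside the notch fully down, so that the tile rises and stands proud in its pocket, and draw back. The bar stays down by itself; leave the other things where they are.

Things in the scene. Friction and masses are not known exactly. Their poses are not given: they have to be found in the camera images.
- jig: fixed grey tile ejector frame, 200 mm deep (x), 380 mm wide (y), top 52 mm above the table; origin under its centre on the table; x axis from its robot-side edge to its back, y along that edge, z up. A steel cover strip lies along the robot-side edge between two dark end housings (tops 62 mm above the table)
- strip (a point): middle of the top of the fixed, rigid, level cover strip (frame x -80 mm, y 0), 56 mm above the table; axes as the frame's. Strip: 40 mm deep (x), visible for 110 mm either way along y. Its one notch is 50 mm long in y, cut through the whole depth, open to top and front; its middle lies within 40 mm of this point along y, differently each time: find it by touch or sight
- bar (a joint): steel ejector bar under the whole strip (36 mm deep, same middle), reachable only in the notch. Value: how far it is pressed down, m: 0 up (top 48 mm above the table, 8 mm below the strip's top) to 0.010 fully down at a hard stop (top 38 mm above the table). Moves straight down against about 7 to 10 N, stays where left, raises the plate under the tile equally
- pocket (a point): middle of the square pocket, 103 x 103 mm, in the frame's top, at frame x = +20 mm, y = 0, 46 mm above the table: where the tile's centre is at the start
- tile_center (a point): centre of the loose fired-clay tile, 100 x 100 x 12 mm, lying in the pocket, top flush with the frame's top; fully ejected its centre is 56 mm above the table and its top stands 10 mm above the frame's top
- jar_mid (a point): bystander, to be left alone: small pale jar with a white cap, 34 mm across, 40 mm high, standing on the frame's top left of the tile; the point is its middle
- rib_mid (a point): bystander, to be left alone: flat wooden rib, 50 x 85 x 8 mm, lying on the frame's top right of the tile; the point is its middle
- spray_mid (a point): bystander, to be left alone: green tapered bottle, 84 mm across the foot, 190 mm high, on the table to the right; the point is its middle
- cup_mid (a point): bystander, to be left alone: grey cup, 76 mm across, 85 mm high, on the table to the left; the point is its middle
- brush_mid (a point): bystander, to be left alone: brush lying on the table to the right; the point is its middle
- stick_mid (a point): bystander, to be left alone: wooden beater stick, 190 x 32 x 24 mm, lying on the table to the left; the point is its middle
- block_mid (a point): bystander, to be left alone: small white plaster block, 50 x 40 x 30 mm, on the table to the right; the point is its middle
There are look-alikes about, which are no part of the job. There is more than one size of the part that bears tile_center; the job needs the smallest.

How it is judged:
By the outcome, as a careful person would: the job done as asked, in the order asked, and still so for the second after the job is handed in, with the robot touching nothing.
It also fails if it takes over 58 s, if anything falls off the work surface, if the arm or the gripper's body presses on something with over 40 N, if the wrist force passes 120 N, or if a joint passes its speed limit or range.

## Working session

There is one attempt and no reset: what is moved stays moved. The work goes in short steps, Python scripts to look and compute and a tool call to move; the robot and the scene stay as the last step left them, time stands still between calls to the robot, and variables do not carry over. Pictures are saved under pics/ and viewed, and the job is handed in when it is done.

Besides the shell and the picture viewer there is one more tool, called after "Call:" as a command line: name --argument value ..., lists and objects as JSON in quotes. jog_arm: Moves the arm, as the interface text tells. Its arguments: {"type":"object","properties":{"dr":{"type":"array","items":{"type":"array","items":{"type":"number"}}},"slide":{"type":"array","items":{"type":"array","items":{"type":"number"}}},"gripper":{"type":"array","items":{"type":"number"}},"force":{"type":"number"}},"required":["dr","slide","gripper"]}

```bash
ls; mkdir -p pics
python3 - <<'E'
from rig import observe, viewer, env
import cv2,pickle
s=observe();print(s['time_s'],s['position'],s['tool_rot'],s['ft_force'],env.tcp_to_tips,s['grip_width'])
d={}
for n in("scene","side","wrist"):
    i=viewer.get_image(n);d[n]=i;cv2.imwrite(f'pics/{n}0.png',i['pixels'])
pickle.dump(d,open('im0.pkl','wb'))
E
```

```text
pics
0.0 [0.12461535 0.53540219 0.24169524] [[ 2.26870089e-01  9.73924807e-01 -6.58593411e-04]
 [ 9.73923910e-01 -2.26870801e-01 -1.36266941e-03]
 [-1.47655316e-03 -3.32270939e-04 -9.99998855e-01]] [ 0.49886937 -0.12647398  0.11801774] 0.011 0.0855739082089352
```

View pics/scene0.png

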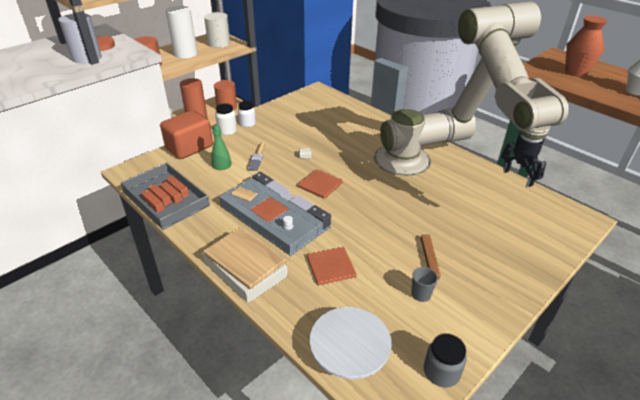

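View pics/side0.png

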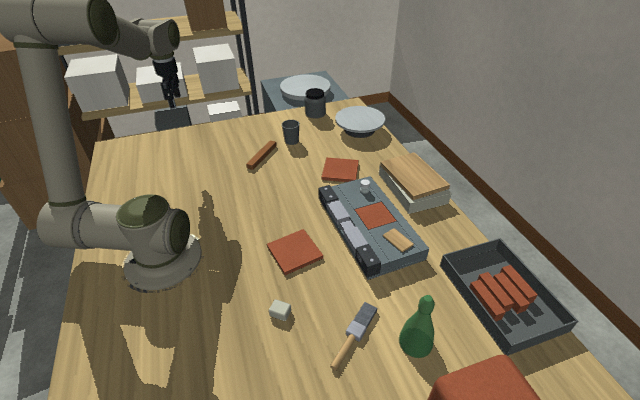

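View pics/wrist0.png

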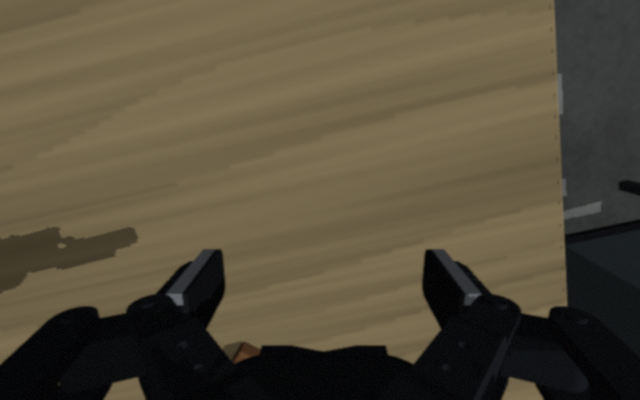

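The scene picture shows the frame at (275,210), with the strip and its housings at (262,178) and (318,215). The side picture shows it at (372,225). Possible confusions, by side pixel:
- Tiles: the in-frame tile at (376,215), and larger loose tiles at (295,252) and (340,169).
- Frame look-alikes: the tray at (508,292) and the box at (415,180).

I choose the frame with two dark housings and a steel strip. Next is a close crop to check it.

Run:
```python
import cv2,pickle
d=pickle.load(open('im0.pkl','rb'))
a=d['side']['pixels'][165:285,305:440];b=d['scene']['pixels'][160:260,205:345]
cv2.imwrite('pics/cs.png',cv2.resize(a,None,fx=5,fy=5,interpolation=cv2.INTER_CUBIC))
cv2.imwrite('pics/cc.png',cv2.resize(b,None,fx=5,fy=5,interpolation=cv2.INTER_CUBIC))
```

```text
(no output)
```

View pics/cs.png

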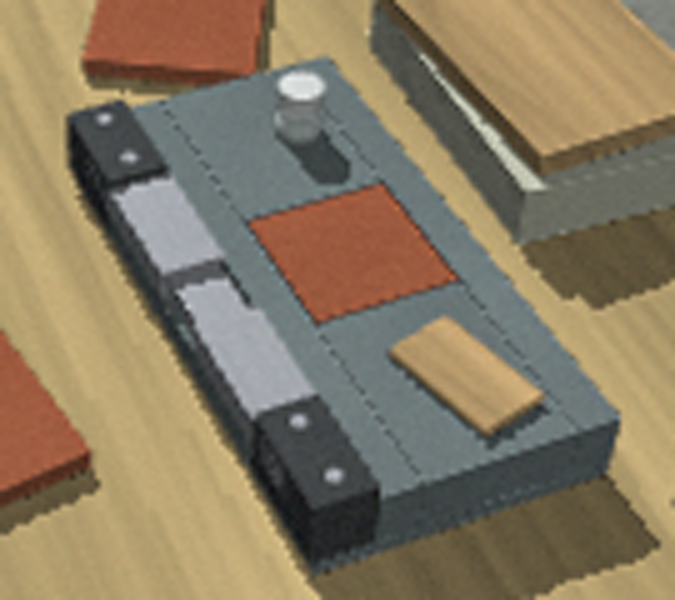

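View pics/cc.png

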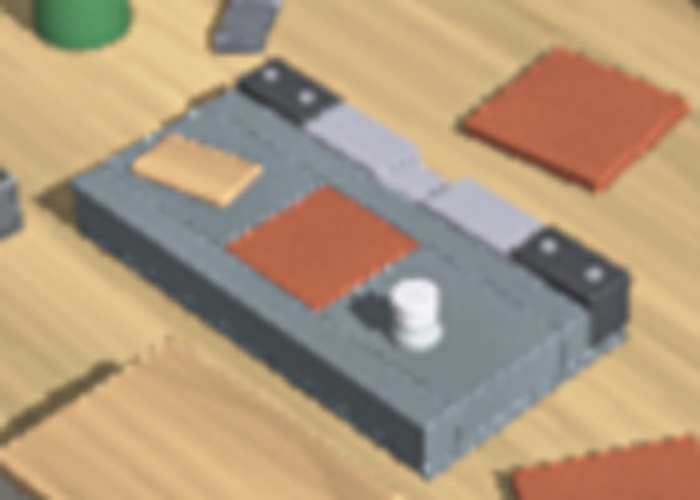

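```bash
cat > h.py <<'E'
import numpy as np,cv2,pickle
d=pickle.load(open('im0.pkl','rb'))
def ray(im,u,v,z):
    K,R,t=im['camera_matrix'],im['R'],np.array(im['t']).ravel()
    r=R.T@np.linalg.inv(K)@np.array([u,v,1.]);c=-R.T@t
    return c+r*(z-c[2])/r[2]
def proj(im,X):
    p=im['camera_matrix']@(im['R']@X+np.array(im['t']).ravel());return p[:2]/p[2]
E
python3 - <<'E'
from h import *
np.set_printoptions(precision=4,suppress=True)
res={}
for n,(cx,cy) in(('side',(376,215)),('scene',(268,208))):
    im=d[n];hsv=cv2.cvtColor(im['pixels'],cv2.COLOR_BGR2HSV)
    m=cv2.inRange(hsv,(0,110,80),(12,255,255))
    k,l,st,ce=cv2.connectedComponentsWithStats(m)
    i=l[cy,cx];mm=(l==i).astype(np.uint8)
    c,_=cv2.findContours(mm,0,2);c=c[0]
    pts=np.array([ray(im,p[0][0],p[0][1],.052)[:2] for p in c]).astype(np.float32)
    r=cv2.minAreaRect(pts*1000);print(n,'tile rect',r)
    print('strip top pts')
    L={'side':[(108,188),(172,177),(165,275),(222,262),(178,290),(250,415),(310,395)],
       'scene':[(343,105),(306,130),(420,150),(378,172),(465,180),(425,203),(542,228),(510,248)]}[n]
    o=np.array((305,165) if n=='side' else (205,160))
    for p in L: print(p,ray(im,*(np.array(p)/5+o),.056))
    a=np.deg2rad(r[2]);print()
E
```

```text
side tile rect ((664.0321044921875, -83.79972076416016), (100.09182739257812, 100.29817199707031), 3.419346570968628)
strip top pts
(108, 188) [0.5356 0.0194 0.056 ]
(172, 177) [0.5796 0.0155 0.056 ]
(165, 275) [ 0.5419 -0.0711  0.056 ]
(222, 262) [ 0.5804 -0.0722  0.056 ]
(178, 290) [ 0.5449 -0.0865  0.056 ]
(250, 415) [ 0.5473 -0.1983  0.056 ]
(310, 395) [ 0.5869 -0.1956  0.056 ]

scene tile rect ((668.2134399414062, -83.69548034667969), (97.51598358154297, 96.37482452392578), 2.844318151473999)
strip top pts
(343, 105) [ 0.5533 -0.1958  0.056 ]
(306, 130) [ 0.5939 -0.1906  0.056 ]
(420, 150) [ 0.5472 -0.1129  0.056 ]
(378, 172) [ 0.5873 -0.1142  0.056 ]
(465, 180) [ 0.5466 -0.0629  0.056 ]
(425, 203) [ 0.5859 -0.0628  0.056 ]
(542, 228) [0.5432 0.0165 0.056 ]
(510, 248) [0.5752 0.0171 0.056 ]
```

Both views agree:
- Tile: 100 mm square, centre about (0.666, -0.084), yaw about 3.1°. It is the right one.
- Strip middle: about (0.566, -0.089). Its ends are at y = +0.02 and -0.197, which matches.
- Notch: near the strip middle, between y = -0.067 and -0.115.

Now I turn the jaws along the strip, shut them, and travel high.

Call:
jog_arm --dr '[[0,0,-0.1415],[0,0,-0.1415],[0,0,0],[0,0,0],[0,0,0],[0,0,0],[0,0,0],[0,0,0],[0,0,0],[0,0,0]]' --slide '[[0,0,0],[0,0,0],[-0.028,0.02,0],[-0.028,0.02,0],[-0.028,0.02,0],[-0.028,0.02,0],[-0.028,0.02,0],[-0.028,0.02,0],[-0.028,0.02,0],[-0.028,0.02,0]]' --gripper '[-1,-1,-1,-1,-1,-1,-1,-1,-1,-1]'

```text
time_s: 1.15
position: [0.2972, 0.3194, 0.2422]
tool_rot: [[-0.054, 0.999, -0.0], [0.999, 0.054, -0.0], [-0.0, -0.0, -1.0]]
ft_force: [0.6, 0.9, 0.8]
grip_width: -0.0001
```

Call:
jog_arm --dr '[[0,0,0],[0,0,0],[0,0,0],[0,0,0],[0,0,0],[0,0,0],[0,0,0],[0,0,0],[0,0,0],[0,0,0]]' --slide '[[-0.028,0.02,0],[-0.028,0.02,0],[-0.028,0.02,0],[-0.028,0.02,0],[-0.028,0.02,0],[-0.028,0.02,0],[-0.028,0.02,0],[-0.028,0.02,0],[-0.028,0.02,0],[0,0,0]]' --gripper '[-1,-1,-1,-1,-1,-1,-1,-1,-1,-1]'

```text
time_s: 2.15
position: [0.4919, 0.0761, 0.2417]
tool_rot: [[-0.051, 0.999, -0.0], [0.999, 0.051, -0.001], [-0.001, -0.0, -1.0]]
ft_force: [-0.1, -0.3, -0.7]
grip_width: -0.0002
```

```bash
cat > st.py <<'E'
from rig import observe
import numpy as np
np.set_printoptions(precision=4,suppress=True)
a=np.deg2rad(3.1);ex=np.array([np.cos(a),np.sin(a),0]);ey=np.array([-np.sin(a),np.cos(a),0])
S=np.array([.566,-.089,.056])
def st():
    s=observe();p=s['position'];T=p+s['tool_rot'][:,2]*.011
    print(s['time_s'],p,'tip frame',(T-S)@ex,(T-S)@ey,'tip z',T[2],'F',s['ft_force'],'M',s['wrist_torque'],'w',s['grip_width']);print(s['tool_rot'].ravel())
if __name__=='__main__': st()
E
python3 - <<'E'
from st import *;st()
from rig import viewer
import cv2
cv2.imwrite('pics/w1.png',viewer.get_image('wrist')['pixels'])
E
```

```text
2.15 [0.4919 0.0761 0.2417] tip frame -0.06506068105757434 0.16882886359436755 tip z 0.23069844641119275 F [-0.07   -0.3403 -0.7483] M [ 0.0046 -0.0339  0.0513] w -0.00015938531506267162
[-0.0506  0.9987 -0.0002  0.9987  0.0506 -0.0006 -0.0006 -0.0002 -1.    ]
```

View pics/w1.png

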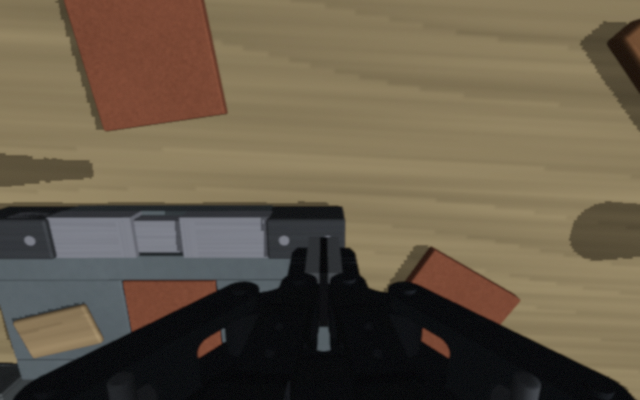

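The wrist view shows the strip from column 50 to 266 and the notch from 135 to 182, rows 215-255. I'll cast these points onto the strip plane.

Run:
```python
from st import *
from h import ray
from rig import viewer
import cv2
im=viewer.get_image('wrist')
c=im['pixels'][195:275,20:360];cv2.imwrite('pics/w1c.png',cv2.resize(c,(800,188),interpolation=cv2.INTER_CUBIC))
for n,p,z in [('L end back',(53,258),.056),('L end front',(49,218),.056),('notch L front',(133,218),.056),('notch L back',(137,256),.056),('notch R front',(179,217),.056),('notch R back',(183,257),.056),('R end front',(264,217),.056),('R end back',(268,257),.056),('frame corner',(344,258),.052)]:
    X=ray(im,*p,z);print(n,X,'fx %.4f fy %.4f'%((X-S)@ex,(X-S)@ey))
```

```text
L end back [ 0.5895 -0.2005  0.056 ] fx 0.0174 fy -0.1126
L end front [ 0.5452 -0.1973  0.056 ] fx -0.0266 fy -0.1070
notch L front [ 0.5409 -0.1128  0.056 ] fx -0.0263 fy -0.0224
notch L back [ 0.5828 -0.1128  0.056 ] fx 0.0154 fy -0.0247
notch R front [ 0.5375 -0.0664  0.056 ] fx -0.0272 fy 0.0241
notch R back [ 0.5815 -0.0651  0.056 ] fx 0.0167 fy 0.0231
R end front [0.5332 0.0191 0.056 ] fx -0.0269 fy 0.1097
R end back [0.577  0.0234 0.056 ] fx 0.0171 fy 0.1117
frame corner [0.576  0.1031 0.052 ] fx 0.0204 fy 0.1913
```

View pics/w1c.png

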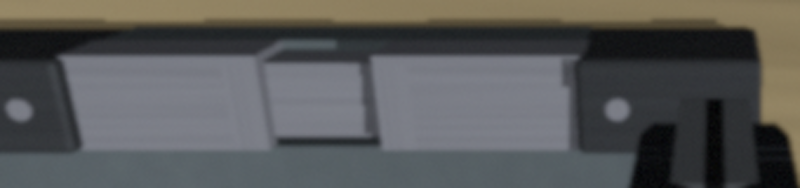

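Call:
jog_arm --dr '[[0,0,-0.0035],[0,0,0],[0,0,0],[0,0,0],[0,0,0],[0,0,0],[0,0,0],[0,0,0],[0,0,0],[0,0,0]]' --slide '[[-0.021,0.0155,0],[-0.021,0.0155,0],[-0.021,0.0155,0],[-0.021,0.0155,0],[0,0,0.03],[0,0,0.03],[0,0,0.03],[0,0,0.03],[0,0,0.03],[0,0,0]]' --gripper '[-1,-1,-1,-1,-1,-1,-1,-1,-1,-1]'

```text
time_s: 3.25
position: [0.5544, -0.0, 0.0894]
tool_rot: [[-0.059, 0.998, -0.007], [0.998, 0.059, 0.002], [0.002, -0.007, -1.0]]
ft_force: [-0.1, -0.3, 0.6]
grip_width: 0.0
```

Run:
```python
from st import *;st()
from rig import viewer
import cv2
cv2.imwrite('pics/w2.png',viewer.get_image('wrist')['pixels'])
a=viewer.get_image('side')['pixels'][120:290,290:450]
cv2.imwrite('pics/s2.png',cv2.resize(a,None,fx=3.5,fy=3.5,interpolation=cv2.INTER_CUBIC))
```

```text
3.25 [ 0.5544 -0.      0.0894] tip frame -0.006892029277921608 0.08951019656592134 tip z 0.07836103383809731 F [-0.1077 -0.3308  0.6489] M [-0.0065 -0.0125  0.0041] w 1.591836813158031e-05
[-0.0589  0.9982 -0.0072  0.9983  0.0589  0.0017  0.0021 -0.0071 -1.    ]
```

View pics/w2.png

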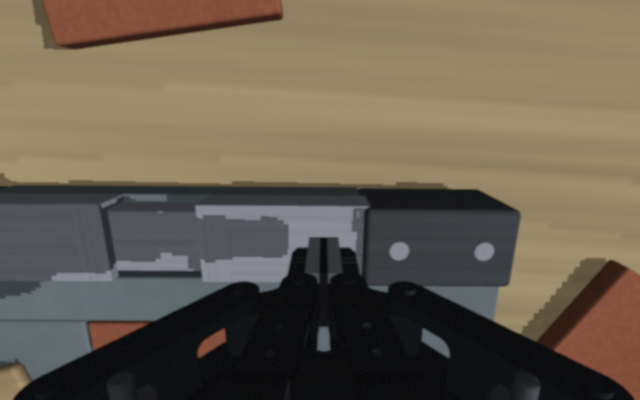

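View pics/s2.png

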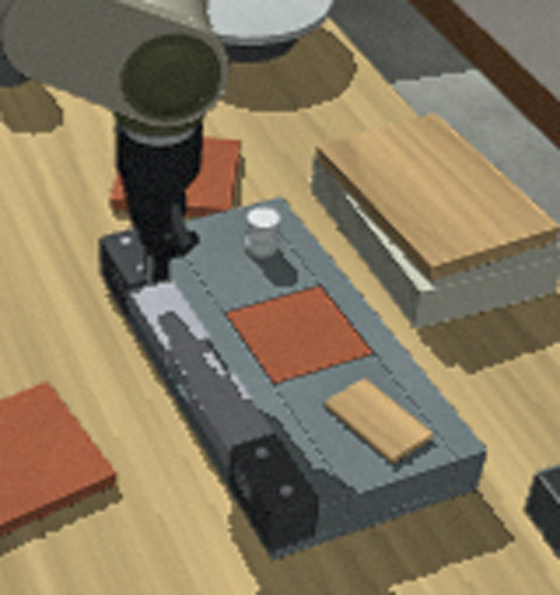

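The wrist view shows the closed tips over the strip's left end, between the notch (columns 110-200) and the housing (365). I centre a little and lower to just above the surface.

Call:
jog_arm --dr '[[0,0,0.003],[0,0,0],[0,0,0],[0,0,0],[0,0,0],[0,0,0],[0,0,0],[0,0,0],[0,0,0],[0,0,0]]' --slide '[[-0.004,0.004,0.004],[0,0,0.004],[0,0,0.004],[0,0,0.003],[0,0,0.002],[0,0,0],[0,0,0],[0,0,0],[0,0,0],[0,0,0]]' --gripper '[-1,-1,-1,-1,-1,-1,-1,-1,-1,-1]'

```text
time_s: 4.35
position: [0.5609, -0.0053, 0.0754]
tool_rot: [[-0.055, 0.999, 0.0], [0.999, 0.055, -0.0], [-0.0, 0.0, -1.0]]
ft_force: [-0.5, 0.0, -0.3]
grip_width: 0.0001
```

```bash
python3 st.py
```

```text
4.35 [ 0.5609 -0.0053  0.0754] tip frame -0.0005170893457512533 0.08381217977647727 tip z 0.0643970707550808 F [-0.457   0.0456 -0.3071] M [-0.0216  0.0007  0.0023] w 7.213809167234415e-05
[-0.0547  0.9985  0.0001  0.9985  0.0547 -0.     -0.      0.0001 -1.    ]
```

Call:
jog_arm --dr '[[0,0,0],[0,0,0],[0,0,0],[0,0,0],[0,0,0],[0,0,0],[0,0,0],[0,0,0],[0,0,0],[0,0,0]]' --slide '[[0,-0.001,0.003],[0,0,0.002],[0,0,0.001],[0,0,0.001],[0,0,0.0005],[0,0,0.0005],[0,0,0.0004],[0,0,0],[0,0,0],[0,0,0]]' --gripper '[-1,-1,-1,-1,-1,-1,-1,-1,-1,-1]'

```text
time_s: 5.35
position: [0.56, -0.0054, 0.0671]
tool_rot: [[-0.055, 0.999, 0.0], [0.999, 0.055, -0.0], [-0.0, 0.0, -1.0]]
ft_force: [-0.2, -0.3, 3.1]
grip_width: -0.0002
```

```bash
python3 st.py
```

```text
5.35 [ 0.56   -0.0054  0.0671] tip frame -0.0015146778327485284 0.0837887112545194 tip z 0.056066723496954046 F [-0.1988 -0.3235  3.1185] M [0.0326 0.1867 0.0088] w -0.00015165040318173984
[-0.0547  0.9985  0.0002  0.9985  0.0547 -0.0001 -0.0001  0.0002 -1.    ]
```

In contact at 56 mm with 3 N. I slide towards the notch with slightly more preload.

Call:
jog_arm --dr '[[0,0,0],[0,0,0],[0,0,0],[0,0,0],[0,0,0],[0,0,0],[0,0,0],[0,0,0],[0,0,0],[0,0,0]]' --slide '[[0,0,0.0003],[-0.002,0,0],[-0.003,0,0],[-0.003,0,0],[-0.003,0,0],[-0.003,0,0],[-0.003,0,0],[-0.003,0,0],[-0.003,0,0],[-0.003,0,0]]' --gripper '[-1,-1,-1,-1,-1,-1,-1,-1,-1,-1]'

```text
time_s: 6.35
position: [0.5616, -0.0308, 0.0671]
tool_rot: [[-0.055, 0.999, 0.001], [0.999, 0.055, 0.001], [0.001, 0.001, -1.0]]
ft_force: [0.1, 4.9, 5.1]
grip_width: -0.0
```

```bash
python3 st.py
```

```text
6.35 [ 0.5616 -0.0308  0.0671] tip frame -0.0011869334031587718 0.0583880176047689 tip z 0.05606253108933787 F [0.1404 4.874  5.0652] M [0.7623 0.0619 0.037 ] w -1.3168322812077359e-05
[-0.0547  0.9985  0.0011  0.9985  0.0547  0.0011  0.0011  0.0011 -1.    ]
```

Call:
jog_arm --dr '[[0,0,0],[0,0,0],[0,0,0],[0,0,0],[0,0,0],[0,0,0],[0,0,0],[0,0,0],[0,0,0],[0,0,0]]' --slide '[[-0.003,0,0],[-0.003,0,0],[-0.003,0,0],[-0.003,0,0],[-0.003,0,0],[-0.003,0,0],[-0.003,0,0],[-0.003,0,0],[-0.003,0,0],[-0.003,0,0]]' --gripper '[-1,-1,-1,-1,-1,-1,-1,-1,-1,-1]'

```text
time_s: 7.35
position: [0.5633, -0.0607, 0.0671]
tool_rot: [[-0.055, 0.998, 0.001], [0.998, 0.055, 0.001], [0.001, 0.001, -1.0]]
ft_force: [-0.2, 4.3, 4.9]
grip_width: -0.0
```

```bash
python3 st.py
```

```text
7.35 [ 0.5633 -0.0607  0.0671] tip frame -0.001200748557562562 0.028423943230516363 tip z 0.05607217834511592 F [-0.1849  4.2967  4.8689] M [0.7414 0.0261 0.0186] w -4.231492900721853e-05
[-0.0547  0.9985  0.001   0.9985  0.0547  0.0011  0.001   0.001  -1.    ]
```

Call:
jog_arm --dr '[[0,0,0],[0,0,0],[0,0,0],[0,0,0],[0,0,0],[0,0,0],[0,0,0],[0,0,0],[0,0,0],[0,0,0]]' --slide '[[-0.002,0,0],[-0.002,0,0],[-0.002,0,0],[-0.002,0,0],[-0.002,0,0],[-0.002,0,0],[-0.002,0,0],[-0.002,0,0],[0,0,0],[0,0,0]]' --gripper '[-1,-1,-1,-1,-1,-1,-1,-1,-1,-1]'

```text
time_s: 8.35
position: [0.5638, -0.0774, 0.0664]
tool_rot: [[-0.054, 0.999, -0.0], [0.999, 0.054, -0.0], [-0.0, -0.0, -1.0]]
ft_force: [0.0, 1.0, -0.2]
grip_width: -0.0002
```

```bash
python3 st.py
```

```text
8.35 [ 0.5638 -0.0774  0.0664] tip frame -0.0015773593407015579 0.011678173939712693 tip z 0.055444016621309454 F [ 0.0315  0.9968 -0.1595] M [ 0.0222 -0.0379 -0.0856] w -0.00021299439709028764
[-0.0544  0.9985 -0.0003  0.9985  0.0544 -0.     -0.     -0.0003 -1.    ]
```

The force vanished and the tip dropped 0.6 mm, so the notch is reached, as the pictures said. Now I centre in it and lower.

Call:
jog_arm --dr '[[0,0,0],[0,0,0],[0,0,0],[0,0,0],[0,0,0],[0,0,0],[0,0,0],[0,0,0],[0,0,0],[0,0,0]]' --slide '[[-0.003,0,0],[-0.003,0,0],[-0.003,0,0],[-0.002,0,0],[0,0,0.002],[0,0,0.002],[0,0,0.002],[0,0,0.001],[0,0,0.001],[0,0,0]]' --gripper '[-1,-1,-1,-1,-1,-1,-1,-1,-1,-1]'

```text
time_s: 9.35
position: [0.5644, -0.0882, 0.0589]
tool_rot: [[-0.055, 0.998, -0.0], [0.998, 0.055, 0.0], [0.0, -0.0, -1.0]]
ft_force: [-1.6, 1.5, 3.9]
grip_width: -0.0004
```

```bash
python3 st.py
```

```text
9.35 [ 0.5644 -0.0882  0.0589] tip frame -0.001593812730916193 0.0009325502166752774 tip z 0.04785259267374314 F [-1.5948  1.5357  3.9092] M [0.107  0.2736 0.0205] w -0.0003818475603180311
[-0.0548  0.9985 -0.0001  0.9985  0.0548  0.      0.     -0.0001 -1.    ]
```

Touching the bar at 48 mm. Pressing it down.

Call:
jog_arm --dr '[[0,0,0],[0,0,0],[0,0,0],[0,0,0],[0,0,0],[0,0,0],[0,0,0],[0,0,0],[0,0,0],[0,0,0]]' --slide '[[0,0,0.001],[0,0,0.0015],[0,0,0.0015],[0,0,0.0015],[0,0,0.0015],[0,0,0.001],[0,0,0.001],[0,0,0.0005],[0,0,0],[0,0,0]]' --gripper '[-1,-1,-1,-1,-1,-1,-1,-1,-1,-1]'

```text
time_s: 10.35
position: [0.5644, -0.0881, 0.0497]
tool_rot: [[-0.055, 0.998, 0.0], [0.998, 0.055, -0.0], [-0.0, 0.0, -1.0]]
ft_force: [-2.8, 1.7, 6.4]
grip_width: 0.0001
```

```bash
python3 st.py
```

```text
10.35 [ 0.5644 -0.0881  0.0497] tip frame -0.0015529356460347728 0.0009414885163965842 tip z 0.03867765289415209 F [-2.7745  1.7079  6.3614] M [0.1201 0.4507 0.0021] w 5.092527206636995e-05
[-0.0548  0.9985  0.0002  0.9985  0.0548 -0.0001 -0.0001  0.0002 -1.    ]
```

Call:
jog_arm --dr '[[0,0,0],[0,0,0],[0,0,0],[0,0,0],[0,0,0],[0,0,0],[0,0,0],[0,0,0],[0,0,0],[0,0,0]]' --slide '[[0,0,0.0005],[0,0,0.0005],[0,0,0.0005],[0,0,0.0005],[0,0,0],[0,0,0],[0,0,0],[0,0,0],[0,0,0],[0,0,0]]' --gripper '[-1,-1,-1,-1,-1,-1,-1,-1,-1,-1]'

```text
time_s: 11.35
position: [0.5644, -0.0881, 0.049]
tool_rot: [[-0.055, 0.998, 0.001], [0.998, 0.055, -0.001], [-0.001, 0.001, -1.0]]
ft_force: [-7.1, 2.3, 18.6]
grip_width: -0.0004
```

```bash
python3 st.py
```

```text
11.35 [ 0.5644 -0.0881  0.049 ] tip frame -0.0014967519262902584 0.0009309130535957056 tip z 0.037975373540086794 F [-7.1055  2.2916 18.5693] M [0.3433 1.182  0.0045] w -0.00039574580047743886
[-0.055   0.9985  0.001   0.9985  0.055  -0.0006 -0.0006  0.0009 -1.    ]
```

Hard stop at 38.0 mm with 18.6 N, well above the 7 to 10 N the bar needs. I give it a touch more, then draw straight up.

Call:
jog_arm --dr '[[0,0,0],[0,0,0],[0,0,0],[0,0,0],[0,0,0],[0,0,0],[0,0,0],[0,0,0],[0,0,0],[0,0,0]]' --slide '[[0,0,0.0005],[0,0,0],[0,0,0],[0,0,-0.002],[0,0,-0.003],[0,0,-0.005],[0,0,-0.01],[0,0,-0.02],[0,0,-0.03],[0,0,-0.03]]' --gripper '[-1,-1,-1,-1,-1,-1,-1,-1,-1,-1]'

```text
time_s: 12.35
position: [0.5644, -0.0882, 0.1481]
tool_rot: [[-0.055, 0.999, -0.0], [0.999, 0.055, 0.0], [0.0, -0.0, -1.0]]
ft_force: [0.9, 0.1, 0.5]
grip_width: 0.0001
```

Call:
jog_arm --dr '[[0,0,0],[0,0,0],[0,0,0],[0,0,0],[0,0,0],[0,0,0],[0,0,0],[0,0,0],[0,0,0],[0,0,0]]' --slide '[[0,-0.01,-0.03],[0,-0.02,-0.02],[0,-0.02,0],[0,-0.02,0],[0,-0.02,0],[0,-0.02,0],[0,-0.02,0],[0,0,0],[0,0,0],[0,0,0]]' --gripper '[-1,-1,-1,-1,-1,-1,-1,-1,-1,-1]'

```text
time_s: 13.35
position: [0.4354, -0.0955, 0.1969]
tool_rot: [[-0.055, 0.998, 0.001], [0.998, 0.055, -0.0], [-0.0, 0.001, -1.0]]
ft_force: [-0.1, -0.3, -0.7]
grip_width: 0.0003
```

Run:
```python
from st import *;st()
from rig import viewer
from h import ray,d
import cv2
A=[]
for n,(x,y,w,h),(cx,cy) in (('side',(305,165,135,120),(376,213)),('scene',(205,160,140,100),(268,206))):
    im=viewer.get_image(n);q=im['pixels']
    cv2.imwrite(f'pics/{n}9full.png',q)
    A.append(cv2.resize(q[y:y+h,x:x+w],(400,int(400*h/w)),interpolation=cv2.INTER_CUBIC))
    df=cv2.absdiff(q,d[n]['pixels']).max(2)
    m=cv2.inRange(cv2.cvtColor(q,cv2.COLOR_BGR2HSV),(0,110,80),(12,255,255))
    k,l,s_,c_=cv2.connectedComponentsWithStats(m);i=l[cy,cx]
    c,_=cv2.findContours((l==i).astype(np.uint8),0,2)
    for z in(.052,.062):
        pts=np.array([ray(im,*p[0],z)[:2] for p in c[0]]).astype(np.float32)*1000
        print(n,z,cv2.minAreaRect(pts))
H=max(a.shape[0] for a in A)
cv2.imwrite('pics/fin.png',np.hstack([cv2.copyMakeBorder(a,0,H-a.shape[0],0,0,0) for a in A]))
cv2.imwrite('pics/w9.png',viewer.get_image('wrist')['pixels'])
```

```text
13.35 [ 0.4354 -0.0955  0.1969] tip frame -0.1307082444825221 0.0005491079749672297 tip z 0.18588572589886002 F [-0.1262 -0.2843 -0.7112] M [ 0.0301 -0.0159  0.0014] w 0.0002640291187529711
[-0.0548  0.9985  0.0008  0.9985  0.0548 -0.0003 -0.0004  0.0008 -1.    ]
side 0.052 ((667.7885131835938, -78.76397705078125), (102.30290985107422, 107.70753479003906), 2.259158134460449)
side 0.062 ((662.556396484375, -88.21797180175781), (101.1083984375, 106.44974517822266), 2.2592179775238037)
scene 0.052 ((663.7069091796875, -90.37884521484375), (104.11275482177734, 106.44094848632812), 2.871333122253418)
scene 0.062 ((670.8359375, -80.72369384765625), (103.1783447265625, 105.48567199707031), 2.8713338375091553)
```

View pics/fin.png

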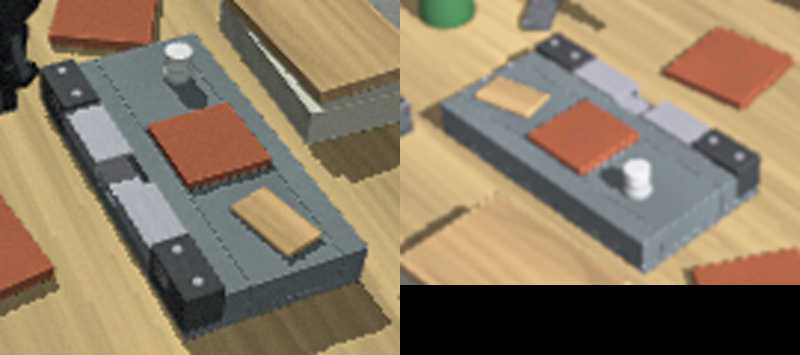

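View pics/w9.png

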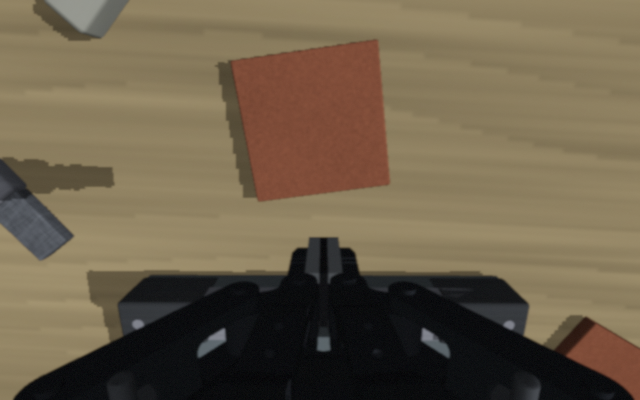

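View pics/scene9full.png

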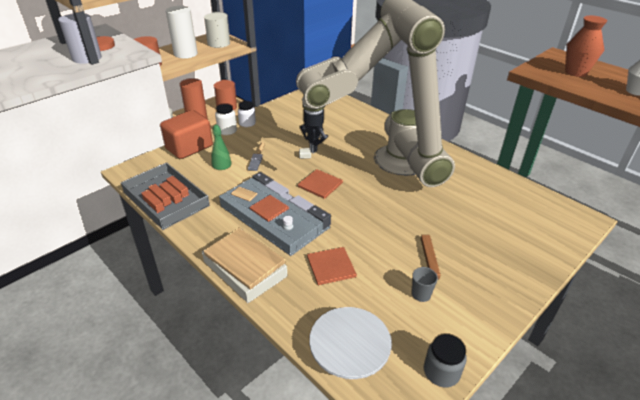

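The tile stands proud with its side faces visible in both views (crop (210,150) and (585,135)). The jar, rib and everything else are where they were, and the gripper is clear. I'm handing in.

```bash
python3 -c "
from rig import env
print(env.close_job())"
```

```text
the job is handed in; nothing more can be done
None
```

The tile is ejected and stands proud in its pocket, and I've handed the job in; it gave no verdict. With the jaws shut, I laid the fingertips on the strip's left end (z 56 mm, 3 to 5 N). I slid them along the strip until the force vanished and the tip dropped at the notch. I then centred in the notch and pressed the bar from 48 mm to its hard stop at 38.0 mm, and drew back by 13.4 s on the robot's clock.

**Final checks:**
- **Bar:** it reached the stop at 18.6 N, more than the 7 to 10 N it needs. I then commanded a further 0.5 mm before lifting off and did not read the force there.
- **Tile:** its side faces show above the frame in both views, and it stayed put after the arm left. I didn't measure its height independently. The colour mask also took in the side faces, so the two views put its centre about 8 mm apart even when cast at the raised height.
- **Bystanders:** the jar, rib and the other things look unmoved by eye in the pictures. The arm is clear, with under 1 N on the wrist.

**Disagreement:** the first side and scene views put the notch about 8 mm apart. The wrist view settled it at the strip's middle, and the point where the tip dropped agreed.

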